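# Complete the proof load and hold the guard hinge for its pin

### The job

Set up the proof load on the yellow load cell fixture: first stack the third weight case squarely on the two that stand on its platform and let go of it, then take the blue guard hinge leaf out of its wooden rack and bring it, upright, down to the fixture's hinge so that its knuckle sits between the two dark knuckles and all the holes line up for the pin. Finish while still holding the leaf there in the gripper, holes in line and its weight not resting on the fixture, as a colleague will push the pin in. Do not unclamp the cam lock lever, shift the two lower cases or disturb the green weight, torque wrench, brass level, mallet and hinge pin.

Things in the scene. Friction and masses are not known exactly. Their poses are not given: they have to be found in the camera images.
- fixture: Yellow load cell fixture on a slotted rail, fixed, 100 mm (x) by 340 mm (y). Origin on the cart top under its middle, z up, y along the rail. Steel platform 100 x 120 mm, top at z = 60 mm, centred at y = +100 mm, carries two weight cases; yellow jamb block with the fixed hinge leaf centred at y = -100 mm; between them a yellow block 62 mm high.
- jamb_eye (a point): Where the loose knuckle's hole centre must come: middle of the gap between the two dark fixed knuckles, on the hinge axis, 95 mm above the cart top. Axes as the fixture's: y along the level hinge axis, z up. The fixed knuckles are 28 mm barrels, 30 mm long, 12 mm hole, starting 21 mm either side of this point (gap 42 mm); the gap is open to 30 mm below the axis.
- leaf: Loose blue hinge leaf, 0.2 to 0.3 kg. Origin at its knuckle hole's centre, y along the hole, z up the plate, x normal to it. Steel knuckle 28 mm in diameter, 34 mm long, hole 12 mm; above it a neck 34 mm wide, then the plate: 10 mm thick (x), 96 mm wide (y), z = 26 to 100 mm. Starts upright in the rack, knuckle down; grip the plate's top from above, closing along x. Same either way round.
- rack: Wooden rack, fixed, 70 x 120 mm, origin on the cart top under its middle, axes as those of the leaf standing in it. Two posts at y = +/-36 mm with slots 12.5 mm wide; slot floors 50 mm, post tops 73 mm above the cart top. The plate rests on the slot floors, its knuckle centre 24 mm above the cart top. The leaf comes out straight up.
- case_new: The third closed weight case, grey with a blue panel on the lid, 60 (x) x 90 (y) x 40 (z) mm, about 0.5 kg (varies by a quarter), starts lying on the cart top, right way up. Origin at the centre of its underside, z up.
- case_mid: The upper of the two cases on the platform, same size and axes, its top is where the third case goes. Its long side lies along the fixture's y (within a few degrees).
- case_low: The lower of the two cases on the platform, same size and axes.
- cam_lever (a joint): Angle of the cam lock lever on the fixture's robot-facing side (-x), 0 = clamped, grows to 1.6 rad as it is lifted open. Stays where it is left.
- cam_lever_tip (a point): Tip of the black cam lock lever, about 40 mm above the cart top and 50 mm to the -x side of the fixture's middle.
- weight: Green cast-iron grip-handle test weight, 75 x 150 mm, 97 mm high, 5 kg; origin at the centre of its underside.
- torque_wrench: Dark torque wrench lying flat, 400 mm long along its x, up to 44 mm high; origin underneath about the middle.
- level: Brass bubble level 100 x 24 x 22 mm, length along x; origin at the centre of its underside.
- mallet: Red nylon mallet lying flat, head 56 mm in diameter and 90 mm long at its origin, wooden handle reaching 250 mm to its -x.
- hinge_pin: Brass hinge pin 8 mm in diameter, 116 mm long along its x, lying on the cart top; left for the colleague.

How it is judged:
By the outcome, as a careful person would: the job done as asked, in the order asked, and still so for the second after the job is handed in, while the arm keeps its last pose, push and grip.
It also fails if it takes over 64 s, if anything falls off the work surface, if the arm or the gripper's body presses on something with over 40 N, if the wrist force passes 120 N, or if a joint passes its speed limit or range.

### The arm

A 7-joint arm with a two-finger parallel gripper is mounted at the origin on the work surface. World frame = base frame: x ahead of the robot, y to its left, z up, the work surface at z = 0. Lengths are in m, angles in rad, forces in N, time in s.
With the tool pointing down it reaches from about 0.4 to 0.9 m from the base axis. Payload 5.5 kg.
Tool frame: the origin (TCP) lies between the finger pads; the fingertips stand 17 mm ahead of it and the grasp point (between the pads) lies 2 mm behind it (env.tip_extent is the distance from the TCP to the fingertips, in m); z points along the fingers, y is the line along which they close (so a half turn about z gives the same grasp; the last joint's range is limited). The gripper opens to 92 mm and grips with 3 to 60 N. Pads are 19 mm wide; open, the fingers measure 130 mm over their backs; the gripper's body (75 mm by 190 mm) begins 47 mm behind the grasp point.
Start: joints at [1.43, 0.501, -0.427, 1.55, 0.221, 1.138, -0.21], TCP at [0.255, -0.598, 0.244] pointing down, gripper open.
Joint ranges: [-2.88, 2.88], [-0.31, 2.03], [-1.54, 1.56], [0.2, 2.42], [-1.41, 4.55], [0.19, 2.02], [-2.57, 2.57]. Speed limits (rad/s): [2.57, 2.57, 3.14, 3.14, 3.14, 3.14, 3.14].

### API

Orientations are given as a 3x3 rotation matrix whose columns are the frame's x, y, z axes.
In Python, from plant import env gives the robot as it stands.
- The arm moves only by the tool servo_tool, never from a script. Its argument "targets" is a list that holds one entry, the list of rows, each a list of 7 numbers: the finger opening in m, from 0 to 0.0918, then the shift along the tool's x, y, z in m, then the turn, a rotation vector about the tool's x, y, z in rad. A call has 1 to 10 rows; each row is the pose to reach, as a shift and turn from the pose commanded when the call began, along the tool's axes at that moment; what a row does not reach only later rows make up. A row lasts 1/10 s, in which the tool goes at most 50 mm and 8.59 degrees, less where a joint would pass 70% of its speed; a pose out of reach is approached as far as the arm can. A call with a gripper value outside its range is refused whole. The fingers move at their own pace and stop on an object; "newtons" is the grip in N (left out, the last holds). Time passes only in rows, so rows that repeat a pose let the fingers close. It gives the time, the measured TCP pose, the force, the opening and the grip force at its end, in the units of the state.
- env.observe(): the state, without advancing time (a new reading comes with each control period).
- env.capture(name): name is "scene" or "top" or "wrist"; returns (picture, depth): 400x640x3 uint8, red, green, blue; 400x640 float32, m along the optical axis (not along the pixel's ray), 0 where there is no reading.
- env.camera_params(name): a dict with "fx", "fy", "cx", "cy" (pixels), "world_from_camera" (4x4, takes a point from camera to world coordinates). Camera axes: x right, y down, z forward; pixel columns grow to the right and rows downward; lengths in m; the calibration is good to about 2 mm. A picture is of the moment at which its call begins: read the wrist's pose just before it. camera_params takes no time and is no camera call; for the wrist camera it gives the pose at the moment of the call.
- env.close_job(): hands the job in; it is judged then, once.
Trained networks look in the newest picture that a camera, given by its name, has taken for a name from the list of things; names that differ only in an ending like _2 or _b are one class to them, and where a whole thing is asked for, a point or a joint stands for the part that bears it (a point fixed in the world has none). Each returns a list of dicts, best first, with "confidence" (0 to 1); they miss things now and then, are a little off and sometimes report something else, mostly with a low value. They report only what shows in the picture. A call takes as long as a camera call.
- env.look_for(camera, name): "box" ([left, top, width, height] in pixels, round what is visible of it).
- env.trace(camera, name): "pixels" (400x640 bool, what is visible of it) and "box" ([left, top, width, height] in pixels, round what is visible of it).
The state is a dict: "time_s": time; "joint_pos": joint angles; "joint_vel": joint speeds; "joint_torque": joint torques, N m; "position": TCP position; "tool_rot": TCP orientation; "contact_force": force on the tool from outside, world axes, zero at the start; "moment": the same for the moment, N m; "gripper_width": opening from 0.0 (shut) to 1.0 (fully open); "grasp_force": force on a finger pad.
Only numpy, scipy, OpenCV 4.12 (cv2) and the standard library are available. Lean on these libraries where they do the work, as an engineer would, in place of code of your own. Each camera call takes 0.05 s, during which the arm holds its last target. There are 200 camera calls.

## Working session

There is one attempt and no reset: what is moved stays moved. The work goes in short steps, Python scripts to look and compute and a tool call to move; the robot and the scene stay as the last step left them, time stands still between calls to the robot, and variables do not carry over. Pictures are saved under pics/ and viewed, at most 10 in all, crops included, and the job is handed in when it is done.

Besides the shell and the picture viewer there is one more tool, called after "Emit:" in YAML: its name, and indented under it one key for each argument. servo_tool: Moves the arm, as the interface text tells. Its arguments: {"type":"object","properties":{"targets":{"type":"array","items":{"type":"array","items":{"type":"array","items":{"type":"number"}}}},"newtons":{"type":"number"}},"required":["targets"]}

```bash
ls; mkdir -p pics; cat > h.py <<'E'
import numpy as np, cv2
from plant import env
def cloud(cam, depth, P=None):
    P=P or env.camera_params(cam); v,u=np.mgrid[0:400,0:640]
    c=np.stack([(u-P['cx'])/P['fx']*depth,(v-P['cy'])/P['fy']*depth,depth],-1)
    T=np.array(P['world_from_camera']); return c@T[:3,:3].T+T[:3,3]
def save(n,pic): cv2.imwrite('pics/'+n+'.png',cv2.cvtColor(pic,cv2.COLOR_RGB2BGR))
E
python3 - <<'E'
from h import *
s=env.observe(); print(s['position'],s['tool_rot'],s['time_s'],env.tip_extent)
ims=[]
for c in ['scene','top']:
    pic,d=env.capture(c); ims.append(pic); C=cloud(c,d); np.save(c+'.npy',C)
    for n in ['fixture','leaf','rack','case_new','case_mid','case_low','cam_lever','weight','torque_wrench','level','mallet','hinge_pin']:
        for r in env.trace(c,n)[:2]:
            m=r['pixels']&(d>0)
            if m.sum()<5: continue
            p=C[m]; print(c,n,round(r['confidence'],2),r['box'],np.percentile(p,[2,50,98],axis=0).round(3).tolist())
            if r['confidence']>.5: np.save(f'{c}_{n}.npy',r['pixels'])
save('scene',ims[0]); save('top',ims[1])
E
```

```text
pics
[ 0.25505369 -0.59712798  0.24266449] [[ 9.19560034e-01  3.92948856e-01 -7.35503524e-04]
 [ 3.92949543e-01 -9.19558224e-01  1.82484053e-03]
 [ 4.07306840e-05 -1.96706619e-03 -9.99998064e-01]] 0.0 0.017
scene fixture 0.96 [267.6, 177.2, 92.4, 91.0] [[0.569, -0.196, 0.004], [0.653, -0.06, 0.052], [0.695, 0.114, 0.108]]
scene leaf 0.94 [410.1, 228.4, 40.7, 39.8] [[0.415, 0.202, 0.018], [0.438, 0.245, 0.091], [0.456, 0.285, 0.126]]
scene leaf 0.52 [255.6, 122.0, 62.0, 31.2] [[0.335, -0.58, 0.001], [0.531, -0.511, 0.037], [0.6, -0.468, 0.057]]
scene rack 0.78 [398.0, 243.2, 52.0, 39.7] [[0.39, 0.191, 0.003], [0.446, 0.256, 0.009], [0.48, 0.298, 0.075]]
scene case_new 0.71 [311.9, 148.7, 28.0, 25.6] [[0.374, -0.351, -0.0], [0.436, -0.29, 0.037], [0.462, -0.255, 0.044]]
scene case_mid 0.86 [312.1, 198.7, 38.7, 34.2] [[0.582, -0.043, 0.062], [0.625, 0.054, 0.139], [0.653, 0.092, 0.143]]
scene case_low 0.82 [315.3, 224.2, 37.8, 23.3] [[0.582, 0.014, 0.063], [0.636, 0.084, 0.082], [0.651, 0.093, 0.1]]
scene weight 0.71 [399.1, 315.3, 54.5, 81.2] [[0.584, 0.388, 0.014], [0.64, 0.471, 0.062
[... 1405 characters left out ...]
top weight 0.51 [448.9, 193.6, 34.3, 94.5] [[0.332, -0.553, 0.014], [0.538, -0.513, 0.04], [0.596, -0.468, 0.059]]
top torque_wrench 0.91 [218.7, 125.3, 127.8, 11.3] [[0.802, -0.155, 0.012], [0.813, 0.022, 0.024], [0.826, 0.223, 0.039]]
top level 0.62 [401.2, 155.9, 15.7, 29.9] [[0.643, -0.372, 0.001], [0.69, -0.358, 0.021], [0.739, -0.346, 0.029]]
top mallet 0.79 [449.7, 193.9, 34.2, 95.2] [[0.334, -0.553, 0.015], [0.541, -0.513, 0.041], [0.597, -0.468, 0.059]]
top hinge_pin 0.5 [380.1, 174.0, 14.3, 33.1] [[0.577, -0.302, 0.004], [0.63, -0.289, 0.011], [0.685, -0.277, 0.018]]
top hinge_pin 0.3 [216.2, 127.0, 124.9, 11.8] [[0.802, -0.151, 0.012], [0.814, 0.019, 0.024], [0.827, 0.228, 0.039]]
```

```bash
python3 - <<'E'
from h import *
im=cv2.imread('pics/top.png'); cv2.imwrite('pics/topc.png',cv2.resize(im[110:310,170:490],None,fx=2.5,fy=2.5,interpolation=cv2.INTER_CUBIC)) 
C=np.load('top.npy')
for n,z0,z1 in [('case_new',.036,.055),('case_mid',.132,.16),('leaf',.115,.14),('rack',.066,.085),('fixture',-.1,.2)]:
    m=np.load(f'top_{n}.npy')&(C[...,2]>z0)&(C[...,2]<z1); p=C[m][:,:2].astype(np.float32)
    print(n,len(p),cv2.minAreaRect(p*1000), np.median(C[m][:,2]))
E
```

```text
case_new 546 ((426.2554931640625, -300.5805358886719), (59.818359375, 90.33800506591797), 8.59749698638916) 0.040928145939028826
case_mid 675 ((616.0916137695312, 45.204933166503906), (61.26211929321289, 89.53192138671875), 9.591474533081055) 0.14051285446552275
leaf 144 ((434.56549072265625, 243.5068359375), (11.368612289428711, 94.85259246826172), 23.278911590576172) 0.12492509705755195
rack 96 ((434.62890625, 243.6309814453125), (37.39002227783203, 91.61952209472656), 22.902849197387695) 0.07380051559314138
fixture 2638 ((629.4918212890625, -50.69325256347656), (103.00770568847656, 350.37225341796875), 10.886116981506348) 0.05858972523002326
```

View pics/topc.png

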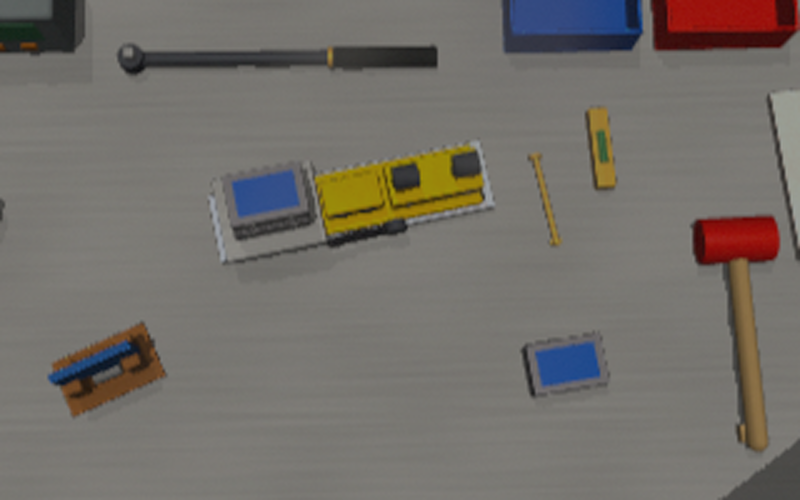

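The crop shows the fixture (210–490, 140–260) with case_mid at (270,195), dark knuckles at (405,178) and (465,163), the lever at (370,232), the leaf and rack at (105,365), and case_new at (565,365). The detections agree with this.

```bash
cat >> h.py <<'E'
from scipy.spatial.transform import Rotation as Ro
def down(psi):  # tool y at world yaw psi (deg), z down
    a=np.radians(psi); y=np.array([np.cos(a),np.sin(a),0]); z=np.array([0,0,-1.]); return np.stack([np.cross(y,z),y,z],1)
def plan(pos,psi,frm=None):
    s=env.observe(); p,R=(s['position'],s['tool_rot']) if frm is None else frm
    print('shift',(R.T@(np.array(pos)-p)).round(4),'turn',Ro.from_matrix(R.T@down(psi)).as_rotvec().round(4))
E
python3 -c "
from h import *
plan([.426,-.3005,.2],8.6)"
```

```text
shift [ 0.2736 -0.2063  0.0437] turn [ 1.0000e-04 -0.0000e+00 -1.3171e+00]
```

Emit:
servo_tool:
  targets:
    - [[0.0918,0.2736,-0.2063,0.0437,0,0,-1.317],[0.0918,0.2736,-0.2063,0.0437,0,0,-1.317],[0.0918,0.2736,-0.2063,0.0437,0,0,-1.317],[0.0918,0.2736,-0.2063,0.0437,0,0,-1.317],[0.0918,0.2736,-0.2063,0.0437,0,0,-1.317],[0.0918,0.2736,-0.2063,0.0437,0,0,-1.317],[0.0918,0.2736,-0.2063,0.0437,0,0,-1.317],[0.0918,0.2736,-0.2063,0.0437,0,0,-1.317],[0.0918,0.2736,-0.2063,0.0437,0,0,-1.317],[0.0918,0.2736,-0.2063,0.0437,0,0,-1.317]]

```text
time_s: 2.3
position: [0.4262, -0.3002, 0.2001]
tool_rot: [[-0.151, 0.988, 0.0], [0.988, 0.151, 0.0], [0.0, 0.0, -1.0]]
contact_force: [0.4, 0.0, 0.1]
gripper_width: 1.001
grasp_force: 0.0
```

```bash
cat >> h.py <<'E'
def toprect(cam,name,z0,z1,tag):
    P=env.camera_params(cam); pic,d=env.capture(cam); save(tag,pic); C=cloud(cam,d,P)
    np.savez(tag,pic=pic,C=C,d=d)
    for r in env.trace(cam,name)[:1]:
        m=r['pixels']&(d>0)&(C[...,2]>z0)&(C[...,2]<z1); p=C[m]
        print(name,round(r['confidence'],2),r['box'],m.sum(),cv2.minAreaRect(p[:,:2].astype(np.float32)*1000),np.median(p[:,2]))
E
python3 -c "
from h import *
toprect('wrist','case_new',.034,.05,'w1')
plan([.426,-.3005,.023],8.6)"
```

```text
case_new 0.62 [288.4, 140.1, 58.6, 88.5] 4212 ((425.605224609375, -303.7191162109375), (59.68641662597656, 88.97530364990234), 8.194864273071289) 0.040209273186092465
shift [3.000e-04 1.000e-04 1.771e-01] turn [ 0.0002  0.     -0.0039]
```

View pics/w1.png

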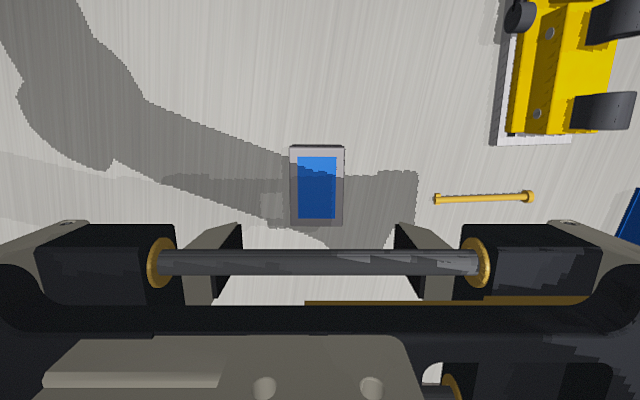

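The wrist view shows case_new at (317,186), well centred between the fingers. I'll descend and grip it.

Emit:
servo_tool:
  targets:
    - [[0.0918,-0.0023,-0.0003,0.05,0,0,0.005],[0.0918,-0.0023,-0.0003,0.1,0,0,0.005],[0.0918,-0.0023,-0.0003,0.15,0,0,0.005],[0.0918,-0.0023,-0.0003,0.177,0,0,0.005],[0.0918,-0.0023,-0.0003,0.177,0,0,0.005],[0.05,-0.0023,-0.0003,0.177,0,0,0.005],[0.05,-0.0023,-0.0003,0.177,0,0,0.005],[0.05,-0.0023,-0.0003,0.177,0,0,0.005],[0.05,-0.0023,-0.0003,0.177,0,0,0.005],[0.05,-0.0023,-0.0003,0.177,0,0,0.005]]
  newtons: 30

```text
time_s: 3.4
position: [0.426, -0.3033, 0.0238]
tool_rot: [[-0.144, 0.99, 0.0], [0.99, 0.144, -0.001], [-0.001, 0.0, -1.0]]
contact_force: [-2.1, 0.4, 5.2]
gripper_width: 0.657
grasp_force: 30.0
```

Emit:
servo_tool:
  targets:
    - [[0.05,0,0,0,0,0,0],[0.05,0,0,-0.03,0,0,0],[0.05,0,0,-0.08,0,0,0],[0.05,0,0,-0.13,0,0,0],[0.05,0,0,-0.18,0,0,0],[0.05,0,0,-0.2,0,0,0],[0.05,0,0,-0.2,0,0,0]]

```text
time_s: 4.1
position: [0.4275, -0.3038, 0.226]
tool_rot: [[-0.144, 0.99, 0.004], [0.99, 0.144, -0.005], [-0.005, 0.004, -1.0]]
contact_force: [0.5, -0.7, -4.7]
gripper_width: 0.65
grasp_force: 30.0
```

```bash
python3 -c "
from h import *
plan([.638,-.083,.26],9.6)"
```

```text
shift [ 0.188   0.2402 -0.0342] turn [ 0.0035  0.0051 -0.023 ]
```

Emit:
servo_tool:
  targets:
    - [[0.05,0.03,0.04,-0.0342,0,0,-0.023],[0.05,0.06,0.08,-0.0342,0,0,-0.023],[0.05,0.09,0.12,-0.0342,0,0,-0.023],[0.05,0.12,0.155,-0.0342,0,0,-0.023],[0.05,0.15,0.19,-0.0342,0,0,-0.023],[0.05,0.175,0.225,-0.0342,0,0,-0.023],[0.05,0.188,0.24,-0.0342,0,0,-0.023],[0.05,0.188,0.24,-0.0342,0,0,-0.023],[0.05,0.188,0.24,-0.0342,0,0,-0.023],[0.05,0.188,0.24,-0.0342,0,0,-0.023]]

```text
time_s: 5.1
position: [0.6349, -0.0839, 0.2552]
tool_rot: [[-0.166, 0.986, -0.003], [0.986, 0.166, -0.001], [-0.0, -0.004, -1.0]]
contact_force: [-0.1, -0.3, -3.9]
gripper_width: 0.647
grasp_force: 30.0
```

```bash
python3 -c "
from h import *
toprect('wrist','case_mid',.13,.15,'w2')
s=env.observe();p,R=s['position'],s['tool_rot'];print(p,R.round(4))
for r in env.trace('wrist','case_new'):print(r['confidence'],r['box'])
"
```

```text
case_mid 0.89 [279.8, 0.0, 77.7, 109.7] 7405 ((616.5239868164062, 37.03752517700195), (60.85150146484375, 78.48065185546875), 10.618736267089844) 0.14030755306467257
[ 0.63532192 -0.08414485  0.25630669] [[-1.647e-01  9.863e-01 -1.700e-03]
 [ 9.863e-01  1.647e-01 -1.000e-03]
 [-7.000e-04 -1.800e-03 -1.000e+00]]
0.56 [255.3, 163.5, 129.3, 139.6]
```

View pics/w2.png

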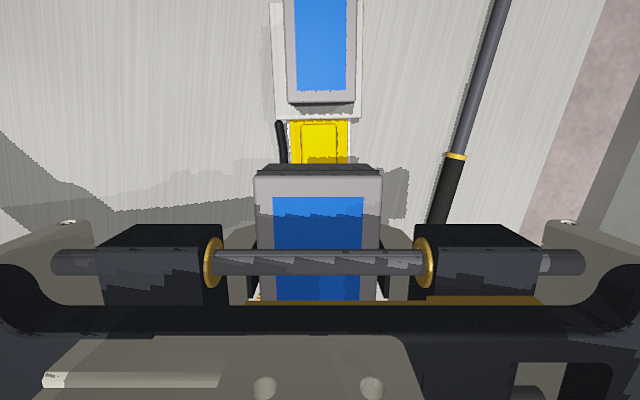

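```bash
python3 -c "
from h import *
D=np.load('w2.npz');C=D['C'];s=env.observe();p,R=s['position'],s['tool_rot']
L=(C-p)@R
# held case rows: top face profile
for v in (172,178,184,190,196,205):
  m=(abs(L[v,:,2])<.08)&(D['d'][v]>0)&(np.arange(640)>240)&(np.arange(640)<400); q=L[v][m]; print(v,m.sum(),q[[0,-1]].round(4).tolist(),np.where(m)[0][[0,-1]])
for u in (280,320,360): 
  m=L[155:230,u]; print(u,[(155+i,m[i].round(4).tolist()) for i in range(3,30,3)])
m=np.load('w2.npz')
# mid in tool frame
mk=(abs(C[...,2]-.14)<.006)&(np.mgrid[0:400,0:640][0]<115)
q=L[mk];print(cv2.minAreaRect(q[:,:2].astype(np.float32)*1000),len(q),q.mean(0), np.percentile(q,[0.5,99.5],axis=0))
"
```

```text
172 120 [[0.0435, -0.03, -0.0021], [0.0437, 0.0297, -0.003]] [257 378]
178 129 [[0.043, -0.0292, -0.0149], [0.0429, 0.0294, -0.0136]] [253 382]
184 129 [[0.0402, -0.0294, -0.0145], [0.04, 0.0296, -0.0132]] [253 382]
190 129 [[0.037, -0.0299, -0.0133], [0.0373, 0.0291, -0.0141]] [253 381]
196 127 [[0.0345, -0.0293, -0.0146], [0.0346, 0.0292, -0.0144]] [254 381]
205 127 [[0.0297, -0.0299, -0.0131], [0.0303, 0.029, -0.0145]] [254 380]
280 [(158, [0.0221, -0.0486, 0.2183]), (161, [0.0181, -0.0489, 0.2195]), (164, [0.0443, -0.0214, 0.0189]), (167, [0.0444, -0.0199, 0.0077]), (170, [0.0445, -0.0186, -0.0021]), (173, [0.0443, -0.0177, -0.0091]), (176, [0.044, -0.0169, -0.015]), (179, [0.0424, -0.0171, -0.014]), (182, [0.0681, 0.0004, -0.1395])]
320 [(158, [0.0253, 0.0022, 0.1942]), (161, [0.0216, 0.0022, 0.1949]), (164, [0.0442, 0.0013, 0.0199]), (167, [0.0442, 0.0012, 0.0091]), (170, [0.0445, 0.0012, -0.0021]), (173, [0.0442, 0.0011, -0.0086]), (176, [0.0435, 0.0011, -0.0122]), (179, [0.0426, 0.0011, -0.0148]), (182, [0.0414, 0.0011, -0.0159])]
360 [(158, [0.0174, 0.0588, 0.2563]), (161, [0.013, 0.0591, 0.2574]), (164, [0.0443, 0.024, 0.0193]), (167, [0.0445, 0.0223, 0.0073]), (170, [0.0446, 0.0209, -0.0025]), (173, [0.0442, 0.0201, -0.0083]), (176, [0.0437, 0.0194, -0.013]), (179, [0.0426, 0.0192, -0.0145]), (182, [0.0413, 0.0192, -0.0151])]
((122.47184753417969, 1.3270092010498047), (60.747032165527344, 78.36675262451172), 89.14523315429688) 7386 [0.12376901 0.00152592 0.11636673] [[ 0.08373247 -0.02813186  0.11439538]
 [ 0.16081915  0.03117923  0.1188551 ]]
```

Emit:
servo_tool:
  targets:
    - [[0.05,0.04,0.0014,0,0,0,-0.014],[0.05,0.08,0.0014,0,0,0,-0.014],[0.05,0.115,0.0014,0.01,0,0,-0.014],[0.05,0.1293,0.0014,0.03,0,0,-0.014],[0.05,0.1293,0.0014,0.06,0,0,-0.014],[0.05,0.1293,0.0014,0.07,0,0,-0.014],[0.05,0.1293,0.0014,0.07,0,0,-0.014],[0.05,0.1293,0.0014,0.07,0,0,-0.014],[0.05,0.1293,0.0014,0.07,0,0,-0.014]]

```text
time_s: 6.15
position: [0.6172, 0.0451, 0.1888]
tool_rot: [[-0.18, 0.984, 0.003], [0.984, 0.18, 0.0], [-0.0, 0.003, -1.0]]
contact_force: [0.8, -0.1, -3.8]
gripper_width: 0.649
grasp_force: 30.0
```

```bash
python3 -c "
from h import *
for i in range(2):
  env.capture('wrist');s=env.observe();print(s['position'],s['tool_rot'].round(4),s['contact_force'])
plan([.6154,.0436,.167],10.3)
pic,d=env.capture('scene');C=cloud('scene',d);save('s2',cv2.resize(pic[150:290,230:430],None,fx=4,fy=4))
"
```

```text
[0.61713885 0.04520269 0.18875649] [[-1.799e-01  9.837e-01  2.500e-03]
 [ 9.837e-01  1.799e-01  1.000e-04]
 [-3.000e-04  2.400e-03 -1.000e+00]] [ 0.65573737  0.29579237 -3.76130299]
[0.61700346 0.04530599 0.18862114] [[-1.801e-01  9.836e-01  2.300e-03]
 [ 9.836e-01  1.801e-01  0.000e+00]
 [-4.000e-04  2.300e-03 -1.000e+00]] [-0.37851446  0.1978914  -3.39817253]
shift [-0.0014 -0.0019  0.0216] turn [0.0023 0.0004 0.0013]
```

View pics/s2.png

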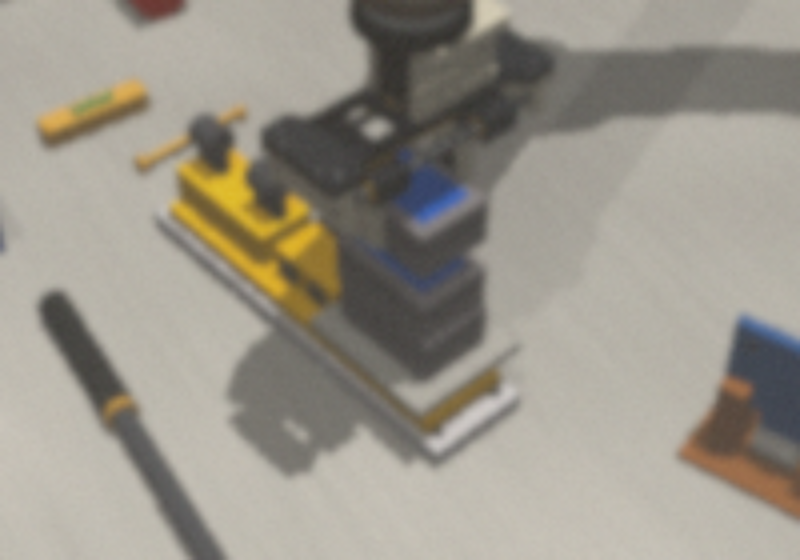

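The picture shows the held case squarely above the stack (435,200). I'll correct by 1–2 mm and lower it gently.

Emit:
servo_tool:
  targets:
    - [[0.05,-0.001,-0.0018,0.008,0,0,0.001],[0.05,-0.001,-0.0018,0.015,0,0,0.001],[0.05,-0.001,-0.0018,0.02,0,0,0.001],[0.05,-0.001,-0.0018,0.022,0,0,0.001],[0.05,-0.001,-0.0018,0.022,0,0,0.001],[0.05,-0.001,-0.0018,0.022,0,0,0.001]]

```text
time_s: 6.9
position: [0.6146, 0.0445, 0.1653]
tool_rot: [[-0.18, 0.984, 0.0], [0.984, 0.18, 0.0], [0.0, 0.0, -1.0]]
contact_force: [0.4, -0.7, -3.9]
gripper_width: 0.654
grasp_force: 30.0
```

Emit:
servo_tool:
  targets:
    - [[0.05,0,0.0005,0.001,0,0,0],[0.05,0,0.0005,0.001,0,0,0],[0.05,0,0.0005,0.002,0,0,0],[0.05,0,0.0005,0.002,0,0,0]]

```text
time_s: 7.3
position: [0.6153, 0.0445, 0.1638]
tool_rot: [[-0.18, 0.984, 0.001], [0.984, 0.18, -0.0], [-0.0, 0.001, -1.0]]
contact_force: [-1.6, -0.4, -0.1]
gripper_width: 0.652
grasp_force: 30.0
```

Emit:
servo_tool:
  targets:
    - [[0.05,0,0,0.0005,0,0,0],[0.05,0,0,0.0005,0,0,0],[0.075,0,0,0.0005,0,0,0],[0.09,0,0,0.0005,0,0,0],[0.0918,0,0,0.0005,0,0,0],[0.0918,0,0,0.0005,0,0,0],[0.0918,0,0,-0.03,0,0,0],[0.0918,0,0,-0.07,0,0,0],[0.0918,0,0,-0.12,0,0,0],[0.0918,0,0,-0.12,0,0,0]]

```text
time_s: 8.3
position: [0.6187, 0.0462, 0.2906]
tool_rot: [[-0.18, 0.984, 0.012], [0.984, 0.18, 0.001], [-0.001, 0.012, -1.0]]
contact_force: [0.2, 1.4, -0.2]
gripper_width: 0.999
grasp_force: 0.0
```

Emit:
servo_tool:
  targets:
    - [[0.0918,-0.05,0,0,0,0,0],[0.0918,-0.1,0,0,0,0,0],[0.0918,-0.13,0,0,0,0,0],[0.0918,-0.13,0,0,0,0,0],[0.0918,-0.13,0,0,0,0,0]]

```text
time_s: 8.8
position: [0.6382, -0.0844, 0.2825]
tool_rot: [[-0.178, 0.984, -0.001], [0.984, 0.178, 0.001], [0.001, -0.001, -1.0]]
contact_force: [0.9, 0.6, 0.3]
gripper_width: 1.0
grasp_force: 0.0
```

```bash
python3 -c "
from h import *
toprect('wrist','case_new',.172,.19,'w3')
C=np.load('w3.npz')['C']
for z in(.175,.135):
  p=C[(abs(C[...,2]-z)<.01)&(C[...,1]<.12)&(C[...,0]>.5)]
  print(z,len(p),cv2.minAreaRect(p[:,:2].astype(np.float32)*1000))
plan([.4346,.2436,.25],23.2)
"
```

```text
case_new 0.85 [282.1, 0.0, 73.3, 105.4] 7497 ((617.087158203125, 34.57774353027344), (60.57015609741211, 71.91618347167969), 10.266335487365723) 0.18030155316527832
0.175 7603 ((617.2399291992188, 34.614200592041016), (60.90937042236328, 71.92314147949219), 10.302546501159668)
0.135 144 ((623.9199829101562, -0.9971208572387695), (60.19818115234375, 1.2015310525894165), 10.5115385055542)
shift [ 0.3568 -0.1409  0.0335] turn [ 0.0003 -0.0011 -0.2217]
```

View pics/w3.png

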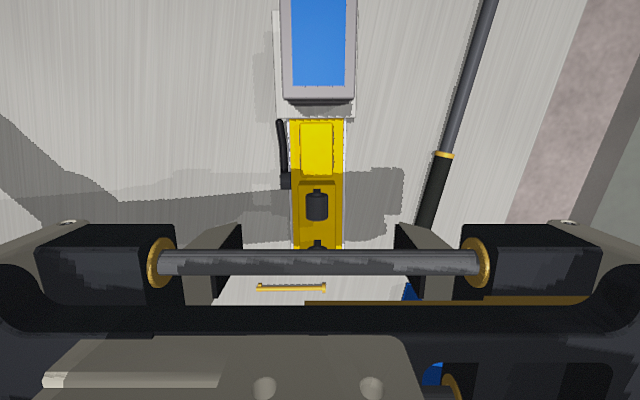

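The third case sits flush on the stack at (318,50). Next I'll back off to see both knuckles and locate the jamb eye.

Emit:
servo_tool:
  targets:
    - [[0.0918,-0.05,0,0,0,0,0],[0.0918,-0.1,0,0,0,0,0],[0.0918,-0.15,0,0,0,0,0],[0.0918,-0.15,0,0,0,0,0],[0.0918,-0.15,0,0,0,0,0],[0.0918,-0.15,0,0,0,0,0]]

```text
time_s: 9.5
position: [0.6658, -0.2277, 0.2834]
tool_rot: [[-0.184, 0.983, 0.0], [0.983, 0.184, 0.002], [0.002, 0.001, -1.0]]
contact_force: [-0.1, 0.8, -0.1]
gripper_width: 1.0
grasp_force: 0.0
```

```bash
python3 -c "
from h import *
P=env.camera_params('wrist');pic,d=env.capture('wrist');C=cloud('wrist',d,P);save('w4',pic);np.savez('w4',pic=pic,C=C,d=d)
s=env.observe();print(s['position'],s['tool_rot'].round(4))
dark=(pic.max(-1)<110)&(C[...,2]>.085)&(C[...,2]<.12)&(np.mgrid[0:400,0:640][0]<225)
n,l,st,ce=cv2.connectedComponentsWithStats(dark.astype(np.uint8))
for i in range(1,n):
  if st[i,4]>60:
    p=C[l==i];print(st[i],cv2.minAreaRect(p[:,:2].astype(np.float32)*1000),p.mean(0),p[:,2].max(), p[p[:,2]>.105].mean(0))
m=(abs(C[...,2]-.06)<.05)&(np.mgrid[0:400,0:640][0]<225)&(pic[...,0]>150)&(pic[...,2]<80)
p=C[m];print('yellow',cv2.minAreaRect(p[:,:2].astype(np.float32)*1000))
"
```

```text
[ 0.66581661 -0.2275264   0.28364357] [[-1.844e-01  9.829e-01  5.000e-04]
 [ 9.829e-01  1.844e-01  1.300e-03]
 [ 1.100e-03  7.000e-04 -1.000e+00]]
[303  62  25  32 683] ((643.0802612304688, -117.4542465209961), (25.679386138916016, 29.96201515197754), 11.161347389221191) [ 0.64361442 -0.11880051  0.1057619 ] 0.11124240808944041 [ 0.64273806 -0.11881068  0.10755115]
[305 132  23  27 545] ((657.052734375, -187.21876525878906), (25.41880226135254, 28.65441131591797), 10.551488876342773) [ 0.65699891 -0.18748061  0.10548945] 0.11051649023320925 [ 0.65597946 -0.18844563  0.10749784]
yellow ((703.4859619140625, -160.883056640625), (290.0083312988281, 236.2218017578125), 88.05368041992188)
```

View pics/w4.png

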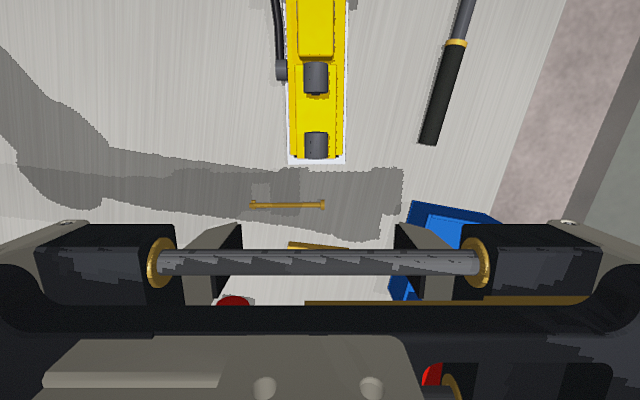

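Both fixed knuckles show, at (316,78) and (316,145), which puts the jamb eye near (0.650, -0.152). Now to the leaf.

```bash
python3 -c "
from h import *
plan([.4346,.2436,.25],23.2)
"
```

```text
shift [ 0.5056 -0.1404  0.0341] turn [ 0.0008 -0.0011 -0.2195]
```

Emit:
servo_tool:
  targets:
    - [[0.0918,0.045,-0.014,0,0,0,-0.05],[0.0918,0.09,-0.028,0,0,0,-0.1],[0.0918,0.135,-0.042,0,0,0,-0.15],[0.0918,0.18,-0.056,0,0,0,-0.2195],[0.0918,0.225,-0.065,0,0,0,-0.2195],[0.0918,0.27,-0.08,0,0,0,-0.2195],[0.0918,0.315,-0.09,0,0,0,-0.2195],[0.0918,0.36,-0.105,0,0,0,-0.2195],[0.0918,0.405,-0.12,0,0,0,-0.2195],[0.0918,0.45,-0.13,0.01,0,0,-0.2195]]

```text
time_s: 10.55
position: [0.4544, 0.1915, 0.2745]
tool_rot: [[-0.393, 0.919, 0.003], [0.919, 0.393, -0.001], [-0.002, 0.003, -1.0]]
contact_force: [0.5, -0.3, 0.1]
gripper_width: 0.999
grasp_force: 0.0
```

Emit:
servo_tool:
  targets:
    - [[0.0918,0.0556,-0.0104,0.024,0,0,0],[0.0918,0.0556,-0.0104,0.024,0,0,0],[0.0918,0.0556,-0.0104,0.024,0,0,0],[0.0918,0.0556,-0.0104,0.024,0,0,0]]

```text
time_s: 10.95
position: [0.4252, 0.2353, 0.2495]
tool_rot: [[-0.391, 0.92, 0.001], [0.92, 0.391, -0.001], [-0.001, 0.0, -1.0]]
contact_force: [0.3, -0.8, 1.1]
gripper_width: 1.001
grasp_force: 0.0
```

```bash
python3 -c "
from h import *
toprect('wrist','leaf',.115,.135,'w5')
s=env.observe();p,R=s['position'],s['tool_rot'];print(p,R.round(4))
C=np.load('w5.npz')['C'];m=(C[...,2]>.12)&(C[...,2]<.135)&(np.mgrid[0:400,0:640][0]<215)
p=C[m];print(cv2.minAreaRect(p[:,:2].astype(np.float32)*1000),np.median(p[:,2]))
"
```

```text
leaf 0.6 [312.6, 135.3, 24.4, 98.3] 1004 ((433.2248229980469, 241.08389282226562), (9.850556373596191, 95.9378890991211), 23.28191375732422) 0.12397943679395251
[0.42630324 0.23428518 0.24960124] [[-3.881e-01  9.216e-01  9.000e-04]
 [ 9.216e-01  3.881e-01 -4.000e-04]
 [-8.000e-04  7.000e-04 -1.000e+00]]
((428.6707763671875, 251.66806030273438), (9.84878158569336, 72.89299774169922), 23.285551071166992) 0.12400220685354096
```

View pics/w5.png

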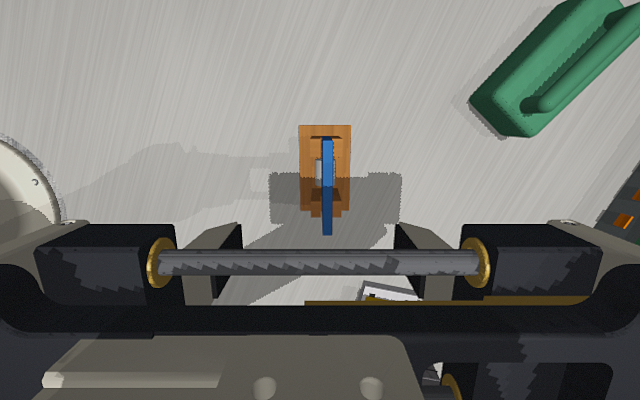

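The leaf plate shows at (327,185), standing upright in the rack. I'll descend and grip it.

Emit:
servo_tool:
  targets:
    - [[0.06,0.0036,0.009,0.03,0,0,-0.0077],[0.06,0.0036,0.009,0.07,0,0,-0.0077],[0.06,0.0036,0.009,0.11,0,0,-0.0077],[0.06,0.0036,0.009,0.14,0,0,-0.0077],[0.06,0.0036,0.009,0.1476,0,0,-0.0077],[0.06,0.0036,0.009,0.1476,0,0,-0.0077],[0.06,0.0036,0.009,0.1476,0,0,-0.0077],[0.06,0.0036,0.009,0.1476,0,0,-0.0077]]
  newtons: 15

```text
time_s: 11.85
position: [0.4336, 0.2427, 0.1034]
tool_rot: [[-0.396, 0.918, 0.003], [0.918, 0.396, 0.001], [-0.0, 0.003, -1.0]]
contact_force: [0.4, 0.3, -0.3]
gripper_width: 0.656
grasp_force: 0.0
```

```bash
python3 -c "
from h import *
plan([.4332,.2411,.102],23.28)
"
```

```text
shift [-0.0013 -0.001   0.0014] turn [0.0032 0.0001 0.0011]
```

Emit:
servo_tool:
  targets:
    - [[0.06,-0.0013,-0.001,0.0014,0,0,0.001],[0.03,-0.0013,-0.001,0.0014,0,0,0.001],[0.0,-0.0013,-0.001,0.0014,0,0,0.001],[0.0,-0.0013,-0.001,0.0014,0,0,0.001],[0.0,-0.0013,-0.001,0.0014,0,0,0.001],[0.0,-0.0013,-0.001,0.0014,0,0,0.001],[0.0,-0.0013,-0.001,0.0014,0,0,0.001],[0.0,-0.0013,-0.001,0.0014,0,0,0.001]]

```text
time_s: 12.65
position: [0.4319, 0.2407, 0.1002]
tool_rot: [[-0.396, 0.918, 0.0], [0.918, 0.396, 0.0], [0.0, 0.0, -1.0]]
contact_force: [-2.0, 0.3, -1.2]
gripper_width: 0.109
grasp_force: 15.0
```

Emit:
servo_tool:
  targets:
    - [[0.0,0,0,0,0,0,0],[0.0,0,0,0,0,0,0]]
  newtons: 45

```text
time_s: 12.85
position: [0.4319, 0.2408, 0.1002]
tool_rot: [[-0.396, 0.918, 0.0], [0.918, 0.396, 0.0], [0.0, 0.0, -1.0]]
contact_force: [1.3, 0.0, -1.5]
gripper_width: 0.106
grasp_force: 45.0
```

Emit:
servo_tool:
  targets:
    - [[0.0,0,0,-0.01,0,0,0],[0.0,0,0,-0.025,0,0,0],[0.0,0,0,-0.045,0,0,0],[0.0,0,0,-0.07,0,0,0],[0.0,0,0,-0.11,0,0,0],[0.0,0,0,-0.15,0,0,0],[0.0,0,0,-0.19,0,0,0],[0.0,0,0,-0.21,0,0,0],[0.0,0,0,-0.21,0,0,0],[0.0,0,0,-0.21,0,0,0]]

```text
time_s: 13.85
position: [0.4309, 0.2399, 0.3099]
tool_rot: [[-0.396, 0.918, -0.0], [0.918, 0.396, -0.002], [-0.001, -0.001, -1.0]]
contact_force: [0.5, -0.8, -3.2]
gripper_width: 0.105
grasp_force: 45.0
```

```bash
python3 -c "
from h import *
s=env.observe();p,R=s['position'],s['tool_rot'];print(p,R.round(4))
plan([.6501,-.1523,.30],10.9)
for c in ('scene','top'):
  pic,d=env.capture(c);C=cloud(c,d);save('h_'+c,pic)
  for r in env.trace(c,'leaf')[:1]:
    m=r['pixels']&(d>0);q=(C[m]-p)@R;print(c,r['confidence'],r['box'],m.sum(),np.percentile(q,[1,50,99],axis=0).round(4).tolist())
"
```

```text
[0.43087689 0.23991379 0.30989467] [[-3.959e-01  9.183e-01 -4.000e-04]
 [ 9.183e-01  3.959e-01 -1.600e-03]
 [-1.300e-03 -1.100e-03 -1.000e+00]]
shift [-0.4469  0.046   0.0104] turn [-0.0009  0.0014  0.2169]
scene 0.63 [421.7, 179.0, 49.1, 31.8] 831 [[-0.0471, -0.1785, -0.0255], [0.0139, 0.006, 0.0324], [0.0473, 0.0165, 0.2396]]
```

Emit:
servo_tool:
  targets:
    - [[0.0,-0.04,0.004,0,0,0,0.03],[0.0,-0.085,0.009,0,0,0,0.06],[0.0,-0.13,0.014,0,0,0,0.09],[0.0,-0.175,0.019,0,0,0,0.12],[0.0,-0.22,0.024,0,0,0,0.15],[0.0,-0.265,0.029,0,0,0,0.18],[0.0,-0.31,0.034,0,0,0,0.2169],[0.0,-0.355,0.038,0,0,0,0.2169],[0.0,-0.4,0.042,0,0,0,0.2169],[0.0,-0.435,0.045,0.01,0,0,0.2169]]

```text
time_s: 15.05
position: [0.6465, -0.1443, 0.2992]
tool_rot: [[-0.187, 0.982, -0.0], [0.982, 0.187, -0.0], [-0.0, -0.0, -1.0]]
contact_force: [0.0, 0.0, -1.4]
gripper_width: 0.107
grasp_force: 45.0
```

Emit:
servo_tool:
  targets:
    - [[0.0,-0.0117,0.0034,0.01,0,0,0],[0.0,-0.0117,0.0034,0.03,0,0,0],[0.0,-0.0117,0.0034,0.04,0,0,0],[0.0,-0.0117,0.0034,0.04,0,0,0],[0.0,-0.0117,0.0034,0.04,0,0,0]]

```text
time_s: 15.55
position: [0.6507, -0.1506, 0.2602]
tool_rot: [[-0.191, 0.982, -0.001], [0.982, 0.191, 0.001], [0.001, -0.0, -1.0]]
contact_force: [-0.5, -0.0, -2.6]
gripper_width: 0.103
grasp_force: 45.0
```

```bash
python3 -c "
from h import *
P=env.camera_params('wrist');pic,d=env.capture('wrist');C=cloud('wrist',d,P);save('w6',pic);np.savez('w6',pic=pic,C=C,d=d)
s=env.observe();p,R=s['position'],s['tool_rot'];print(p,R.round(4))
pic2,d2=env.capture('scene');np.savez('s6',pic=pic2,d=d2,C=cloud('scene',d2))
pic3,d3=env.capture('top');np.savez('t6',pic=pic3,d=d3,C=cloud('top',d3))
a=cv2.resize(pic2[140:260,240:370],None,fx=4,fy=4);b=pic[0:320,180:460]
o=np.zeros((480,800,3),np.uint8);o[:,:520]=a;o[:320,520:]=b;save('m6',o)
plan([.6501,-.1523,.1712],10.9)
"
```

```text
[ 0.65116531 -0.15076542  0.26095734] [[-1.906e-01  9.817e-01  8.000e-04]
 [ 9.817e-01  1.906e-01  2.000e-04]
 [ 1.000e-04  8.000e-04 -1.000e+00]]
shift [-0.0007 -0.0017  0.0903] turn [0.0017 0.0008 0.001 ]
```

View pics/m6.png

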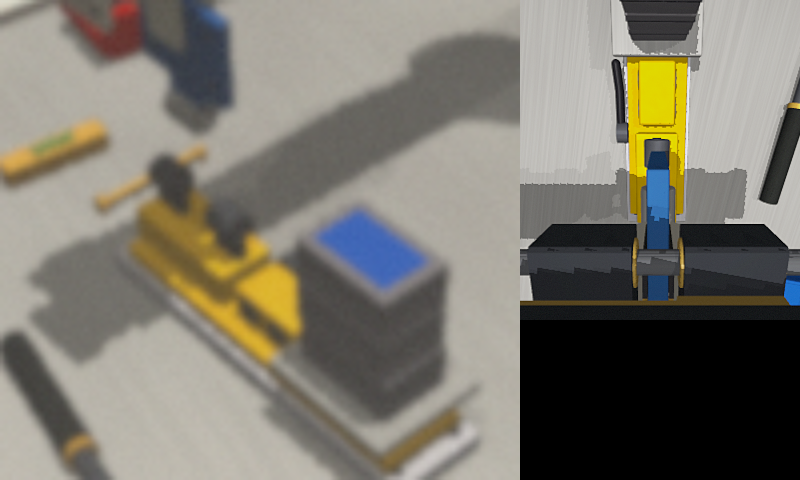

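The left panel shows the three cases stacked squarely and the leaf held above the jamb. On the right, the leaf lines up with the far knuckle (657,150). I'll measure lateral offset and tilt from the wrist cloud.

```bash
python3 -c "
from h import *
D=np.load('w6.npz');C=D['C'];pic=D['pic'].astype(int)
p=np.array([.65116531,-.15076542,.26095734]);R=np.array([[-.1906,.9817,.0008],[.9817,.1906,.0002],[.0001,.0008,-1]])
L=(C-p)@R
rows=np.mgrid[0:400,0:640][0]
blue=(pic[...,2]>pic[...,0]+40)&(rows<235)&(abs(L[...,1])<.03)&(L[...,2]<.08)
q=L[blue];print('blue',len(q),np.percentile(q,[1,50,99],axis=0).round(4).tolist())
for v in range(150,232,8):
  m=blue[v]
  if m.any(): a=L[v][m]; print(v,np.where(m)[0][[0,-1]],a[0].round(4),a[-1].round(4))
dark=(pic.max(-1)<110)&(C[...,2]>.085)&(C[...,2]<.12)&(rows<225)&(abs(L[...,1])<.03)
q=L[dark];print('dark',len(q),cv2.minAreaRect(q[:,:2].astype(np.float32)*1000),np.percentile(q,[1,50,99],axis=0).round(4).tolist())
m=(rows<225)&(D['d']>0)&(abs(L[...,1])<.02)&(L[...,2]>.06)&(L[...,2]<.1)&(L[...,0]<.03)
print('knuckle?',m.sum(),L[m][::20].round(4).tolist()[:10])
# scene/top leaf points
for n in('s6','t6'):
  E=np.load(n+'.npz');l=(E['C']-p)@R;pc=E['pic'].astype(int)
  m=(abs(l[...,0])<.06)&(abs(l[...,1])<.03)&(l[...,2]>-.03)&(l[...,2]<.1)&(E['d']>0);b=m&(pc[...,2]>pc[...,0]+25);g=m&~b&(l[...,2]>.055)
  for t,mm in(('b',b),('g',g)):
    if mm.sum()>5: print(n,t,mm.sum(),np.percentile(l[mm],[2,50,98],axis=0).round(4).tolist())
"
```

```text
blue 1755 [[0.0191, -0.0044, -0.0245], [0.0373, 0.0004, -0.0228], [0.0486, 0.0049, 0.0381]]
158 [310 325] [ 0.0484 -0.004   0.0137] [0.0483 0.0043 0.0149]
166 [307 327] [ 0.0481 -0.0046 -0.0125] [ 0.0483  0.0045 -0.0135]
174 [307 328] [ 0.0462 -0.0042 -0.0224] [ 0.0681  0.0005 -0.1403]
182 [307 328] [ 0.0426 -0.0043 -0.022 ] [ 0.0433  0.0047 -0.0248]
190 [307 328] [ 0.0393 -0.0043 -0.0229] [ 0.0393  0.0048 -0.0228]
198 [307 328] [ 0.0355 -0.0043 -0.0221] [ 0.0358  0.0048 -0.0231]
206 [307 328] [ 0.0324 -0.0043 -0.0239] [ 0.0319  0.0048 -0.0223]
214 [307 328] [ 0.0285 -0.0044 -0.0231] [ 0.0282  0.0049 -0.022 ]
222 [307 328] [ 0.0248 -0.0044 -0.023 ] [ 0.0247  0.0049 -0.0228]
230 [307 328] [ 0.0209 -0.0044 -0.0229] [ 0.0206  0.005  -0.0222]
dark 995 ((87.20173645019531, -0.4904289245605469), (132.96519470214844, 58.65728759765625), 0.9064114689826965) [[0.0239, -0.0271, 0.1416], [0.1518, -0.0015, 0.1559], [0.1532, 0.0288, 0.175]]
knuckle? 408 [[0.0172, -0.0103, 0.0844], [0.0174, -0.0121, 0.0732], [0.0162, 0.013, 0.0749], [0.0158, 0.0112, 0.0698], [0.015, 0.0103, 0.0668], [0.0132, 0.0088, 0.0675], [0.0115, -0.0103, 0.068], [0.0093, -0.012, 0.0703], [0.0075, 0.0131, 0.0739], [0.0065, 0.0122, 0.0714]]
s6 b 35 [[0.0159, -0.0013, -0.0252], [0.0358, 0.0047, -0.0231], [0.0493, 0.0077, -0.015]]
s6 g 112 [[-0.015, -0.0095, 0.0557], [0.0105, 0.0077, 0.0692], [0.0192, 0.0152, 0.0838]]
t6 b 32 [[0.0334, -0.0034, -0.0281], [0.042, -0.0004, -0.0229], [0.0501, 0.0053, -0.0068]]
```

```bash
python3 -c "
from h import *
D=np.load('w6.npz');C=D['C'];pic=D['pic'].astype(int)
p=np.array([.65116531,-.15076542,.26095734]);R=np.array([[-.1906,.9817,.0008],[.9817,.1906,.0002],[.0001,.0008,-1]])
L=(C-p)@R;rows=np.mgrid[0:400,0:640][0]
m=(pic.max(-1)<125)&(rows<225)&(L[...,0]>.015)&(L[...,0]<.06)&(abs(L[...,1])<.02)&(L[...,2]>.148)&(L[...,2]<.18)
v,u=np.where(m);print(len(v),v.min(),v.max(),u.min(),u.max());q=L[m]
from scipy.optimize import least_squares
f=lambda a:np.hypot(q[:,1]-a[0],q[:,2]-a[1])-.014
r=least_squares(f,[0,.165],loss='soft_l1',f_scale=.001);print(r.x,np.percentile(q,[1,50,99],axis=0).round(4).tolist(), 'world z',p[2]-r.x[1])
D4=np.load('w4.npz');C4=D4['C'];p4=D4['pic'].astype(int);c=np.array([.6501,-.1523,.095]);a=np.radians(10.9);F=np.array([[np.cos(a),-np.sin(a),0],[np.sin(a),np.cos(a),0],[0,0,1]])
K=(C4-c)@F
for s in(1,-1):
  m=(p4.max(-1)<110)&(rows<225)&(abs(K[...,0])<.02)&(K[...,1]*s>.01)&(K[...,1]*s<.06)&(K[...,2]>0)&(K[...,2]<.02);q=K[m]
  f=lambda a:np.hypot(q[:,0]-a[0],q[:,2]-a[1])-.014
  r=least_squares(f,[0,0],loss='soft_l1',f_scale=.001);print(s,len(q),r.x,np.percentile(q,[1,50,99],axis=0).round(4).tolist())
"
```

```text
402 139 166 304 328
[-0.00202238  0.16614814] [[0.0224, -0.0146, 0.1511], [0.042, -0.0028, 0.1553], [0.0493, 0.0111, 0.1719]] world z 0.09480920228372766
1 668 [-0.00061971 -0.00018152] [[-0.0124, 0.0207, 0.003], [-0.0005, 0.0339, 0.0118], [0.0125, 0.05, 0.0151]]
-1 536 [-0.00083972 -0.00025017] [[-0.0124, -0.0497, 0.0014], [0.0001, -0.0366, 0.0118], [0.0128, -0.0213, 0.0147]]
```

The measurements agree: the tool must shift about -1.5 mm in x, -2.3 mm in y and 89 mm down. I'll go most of the way, then check.

Emit:
servo_tool:
  targets:
    - [[0.0,-0.0015,-0.0023,0.01,0,0,0.003],[0.0,-0.0015,-0.0023,0.03,0,0,0.003],[0.0,-0.0015,-0.0023,0.045,0,0,0.003],[0.0,-0.0015,-0.0023,0.05,0,0,0.003],[0.0,-0.0015,-0.0023,0.05,0,0,0.003],[0.0,-0.0015,-0.0023,0.05,0,0,0.003],[0.0,-0.0015,-0.0023,0.05,0,0,0.003]]

```text
time_s: 16.4
position: [0.6496, -0.1536, 0.2112]
tool_rot: [[-0.186, 0.982, 0.002], [0.982, 0.186, -0.0], [-0.0, 0.002, -1.0]]
contact_force: [0.7, -0.4, -3.3]
gripper_width: 0.107
grasp_force: 45.0
```

```bash
python3 -c "
from h import *
# TCP target so that knuckle at jamb: jamb + leaf offset
plan([.6491,-.1527,.1717],10.8)
print(env.observe()['position'])
"
```

```text
shift [ 0.001  -0.0003  0.0395] turn [ 0.0016  0.0005 -0.0011]
[ 0.64956211 -0.15364539  0.21121969]
```

Emit:
servo_tool:
  targets:
    - [[0.0,0.001,-0.0003,0.008,0,0,-0.001],[0.0,0.001,-0.0003,0.016,0,0,-0.001],[0.0,0.001,-0.0003,0.024,0,0,-0.001],[0.0,0.001,-0.0003,0.032,0,0,-0.001],[0.0,0.001,-0.0003,0.037,0,0,-0.001],[0.0,0.001,-0.0003,0.0395,0,0,-0.001],[0.0,0.001,-0.0003,0.0395,0,0,-0.001],[0.0,0.001,-0.0003,0.0395,0,0,-0.001],[0.0,0.001,-0.0003,0.0395,0,0,-0.001],[0.0,0.001,-0.0003,0.0395,0,0,-0.001]]

```text
time_s: 17.4
position: [0.6487, -0.1529, 0.1712]
tool_rot: [[-0.187, 0.982, 0.001], [0.982, 0.187, -0.0], [-0.0, 0.001, -1.0]]
contact_force: [-0.5, 0.4, -3.8]
gripper_width: 0.11
grasp_force: 45.0
```

```bash
cat > chk.py <<'E'
from h import *
import sys
from scipy.optimize import least_squares
P=env.camera_params('wrist');pic,d=env.capture('wrist');s=env.observe();p,R=s['position'],s['tool_rot']
C=cloud('wrist',d,P);save(sys.argv[1],pic);pic=pic.astype(int);L=(C-p)@R;rows=np.mgrid[0:400,0:640][0]
print(p,R.round(4).tolist(),s['contact_force']);plan([.6491,-.1527,.1717],10.8)
m=(pic.max(-1)<125)&(rows<225)&(L[...,0]>.015)&(L[...,0]<.055)&(abs(L[...,1])<.02)&(C[...,2]>.088)&(C[...,2]<.115);q=L[m]
r=least_squares(lambda a:np.hypot(q[:,1]-a[0],q[:,2]-a[1])-.014,[0,.077],loss='soft_l1',f_scale=.001)
print('far knuckle',len(q),r.x,np.percentile(q,[1,50,99],axis=0).round(4).tolist())
b=(pic[...,2]>pic[...,0]+40)&(rows<235)&(abs(L[...,1])<.02)&(L[...,2]<-.012);q=L[b]
print('plate top',np.percentile(q,[1,50,99],axis=0).round(4).tolist())
E
python3 chk.py w7
```

```text
[ 0.64860315 -0.15288549  0.17109113] [[-0.1872, 0.9823, 0.0005], [0.9823, 0.1872, -0.0002], [-0.0003, 0.0005, -1.0]] [ 1.07465437 -0.7865426  -2.70701683]
shift [ 0.0001  0.0005 -0.0006] turn [ 0.0005  0.0003 -0.0002]
far knuckle 819 [0.00092105 0.07639012] [[0.0157, -0.012, 0.0617], [0.0415, 0.006, 0.0669], [0.051, 0.0148, 0.0823]]
plate top [[0.0188, -0.0042, -0.0253], [0.035, 0.0005, -0.0237], [0.0483, 0.0053, -0.0145]]
```

View pics/w7.png

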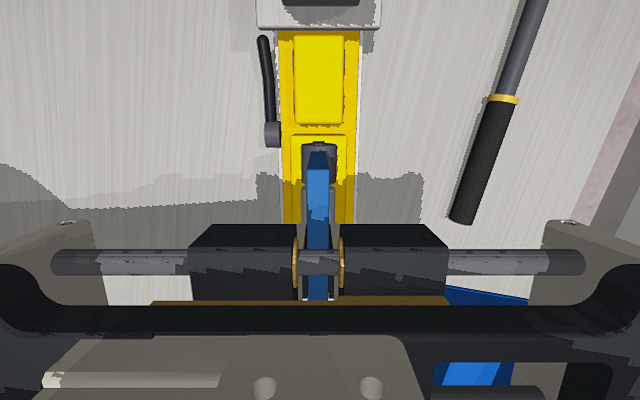

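The leaf's knuckle is between the fixed knuckles; plate and far knuckle are both at column 318. About 0.5 mm remains in y and z, so I'll make one small trim.

Emit:
servo_tool:
  targets:
    - [[0.0,0,0.0005,-0.0005,0,0,0],[0.0,0,0.0005,-0.0005,0,0,0],[0.0,0,0.0005,-0.0005,0,0,0],[0.0,0,0.0005,-0.0005,0,0,0],[0.0,0,0.0005,-0.0005,0,0,0],[0.0,0,0.0005,-0.0005,0,0,0]]

```text
time_s: 18.05
position: [0.6489, -0.1528, 0.1712]
tool_rot: [[-0.187, 0.982, -0.0], [0.982, 0.187, 0.0], [0.0, -0.0, -1.0]]
contact_force: [-0.1, 0.7, -2.6]
gripper_width: 0.112
grasp_force: 45.0
```

```bash
python3 chk.py w8; sleep 0; python3 chk.py w9|head -2
```

```text
[ 0.64890444 -0.15273376  0.17121207] [[-0.1872, 0.9823, 0.0], [0.9823, 0.1872, 0.0], [0.0, 0.0, -1.0]] [-0.85011911 -0.1312846  -2.50506298]
shift [-0.      0.0002 -0.0005] turn [ 0.     -0.     -0.0002]
far knuckle 813 [0.00071255 0.07656123] [[0.0156, -0.0122, 0.0621], [0.0413, 0.0045, 0.0669], [0.0509, 0.0146, 0.0825]]
plate top [[0.0188, -0.0043, -0.0251], [0.035, 0.0004, -0.0236], [0.0483, 0.0053, -0.0137]]
[ 0.64891283 -0.15276601  0.17123083] [[-0.1872, 0.9823, 0.0], [0.9823, 0.1872, -0.0], [-0.0, 0.0, -1.0]] [ 0.08393583  0.59979707 -2.46730426]
shift [ 0.      0.0002 -0.0005] turn [ 0.      0.     -0.0002]
```

```bash
python3 -c "
from plant import env
print(env.close_job())"
```

```text
the job is handed in; nothing more can be done
None
```

The job is handed in: the third case is stacked squarely and released, and the gripper holds the leaf upright in the hinge, holes in line to about 0.5 mm and its weight off the fixture, at about 18 s.

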